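# Feed a used battery through the flap of the collection box

## Task

Push the used block battery along the feed shelf with your fingertips, nose through the hanging flap, until it drops into the collection box; then draw back so that the flap swings fully shut. Only push it: do not lift or carry it, and leave the small capacitor and the knob on the shelf, and the solder reel and the tin on the desk, where they stand.

Things in the scene. Friction and masses are not known exactly. Their poses are not given: they have to be found in the camera images.
- battery_box: Grey metal box, clear roof, steel feed shelf in front; fixed. Origin on the desk (z = 0) under the middle of its front face; x points into the box (away from the robot, turned up to 0.3 rad either way), y left, z up. Sizes in this frame, mm: box x 0 to 116, y -62 to 62, roof top z = 106; hollow behind the shelf's end, floor at z = 4.
- shelf_front (a point): Middle of the feed shelf's open front edge, on its top. In the box's frame, mm: shelf top level at z = 60, from x = -150 to 0, y = -100 to 100. Dark rails (10 high, 4 thick) stand along the side edges at y = +-97 from x = -149 to -92, close in as a funnel to x = -22 and run straight from there to the mouth, 54 apart.
- mouth (a point): Middle of the mouth's sill: on the shelf's top, in the plane of the box's front face; axes as the box's. The mouth in the 4 mm front wall is 58 wide (y = -29 to 29) and 33 high (z = 60 to 93). The shelf ends there, at x = 0: a battery pushed well over half its length past that edge tips in and drops 56 mm to the floor.
- flap (a joint): Steel flap hung behind the mouth from a level pin at box x = 7.5, z = 94.5 mm: 53 wide, 30 high, 3 thick, 35 g, no spring, falls shut by its weight in about half a second. 0 is hanging shut, positive swings inward and up, stop at 1.45 rad; it cannot swing outward. A light push low down opens it. Its lower edge hangs 2.5 mm above the shelf.
- flap_edge (a point): Middle of the flap's lower edge, 32 mm below the pin when shut.
- battery: The 9 V block battery, lying flat on the feed shelf: 27 wide (its x), 50 long (its y, with terminals), 18 high, about 46 g. Origin: centre of its underside; solid from y = -21 mm (terminals 4 mm beyond) to 25 mm (flat end). Its -y (terminal) end points at the mouth, within 0.3 rad of the box's x axis. Friction on the shelf about 0.6.
- capacitor: Black upright electrolytic capacitor, 22 across, 26 high, standing on the shelf between funnel rail and box, on one side of the mouth; it stays there. Origin at the centre of its underside.
- knob: Pale fluted spare knob, 30 across, 18 high, standing on the shelf on the other side of the mouth; it stays there. Origin at the centre of its underside.
- reel: Reel of solder wire, 54 across, 42 high, standing on the desk beside the shelf; it stays there. Origin at the centre of its underside.
- tin: Small round tin, 48 across, 23 high, on the desk on the other side of the shelf; it stays there. Origin at the centre of its underside.
Things that resemble listed ones, but are neither listed nor needed, are in the scene too. What is shaped like the battery but pink or purple is not meant.

How it is judged:
By the outcome, as a careful person would: the job done as asked, in the order asked, and still so for the second after the job is handed in, with the robot touching nothing.
It also fails if it takes over 43 s, if anything falls off the work surface, if the arm or the gripper's body presses on something with over 40 N, if the wrist force passes 120 N, or if a joint passes its speed limit or range.

## Robot

A 7-joint arm with a two-finger parallel gripper is mounted at the origin on a cart in front of the work surface, level with it; the furniture and walls round the work are solid. World frame = base frame: x ahead of the robot, y to its left, z up, the work surface at z = 0. Lengths are in mm, angles in rad, forces in N, time in s.
With the tool pointing down it reaches from about 400 to 875 mm from the base axis. Payload 4.4 kg.
Tool frame: the origin (TCP) lies midway between the tips of the shut fingers; the grasp point (between the pads) lies 19 mm behind it; z points along the fingers, y is the line along which they close (so a half turn about z gives the same grasp; the last joint's range is limited). The gripper opens to 85 mm and grips with 20 to 120 N. Pads are 22 mm wide; open, the fingers measure 114 mm over their backs; the gripper's body (76 mm by 85 mm) begins 54 mm behind the grasp point. The pads swing forward as they close: fully open they stand 13 mm farther back than shut.
Start: joints at [-1.412, 0.628, 0.038, 1.517, -0.027, 0.996, -0.02], TCP at [144.867, 633.665, 231.313] pointing down, gripper open.
Joint ranges: [-3.06, 3.06], [-0.37, 2.12], [-1.25, 1.32], [0.18, 2.47], [-1.1, 4.24], [0.23, 1.98], [-2.94, 2.94]. Speed limits (rad/s): [2.57, 2.57, 3.14, 3.14, 3.14, 3.14, 3.14].

## Interface

Orientations are given as [roll, pitch, yaw] about the fixed x, y, z axes, in that order (R = Rz(yaw) Ry(pitch) Rx(roll)).
In Python, from cell import read_state, get_image, finish_job gives the robot as it stands.
- The arm moves only by the tool send_rows, never from a script. Its argument "series" is a list of rows, each an object of numbers: "ax", "ay", "az": the turn, a rotation vector about the tool's x, y, z in rad; "dx", "dy", "dz": the shift along the tool's x, y, z in cm; "hand": the closure, from 0 (fully open) to 1 (shut). In form: [{"ax": .., "ay": .., "az": .., "dx": .., "dy": .., "dz": .., "hand": ..}, ...]. A call has 1 to 10 rows; each row is the pose to reach, as a shift and turn from the pose commanded when the call began, along the tool's axes at that moment; what a row does not reach only later rows make up. A row lasts 1/10 s, in which the tool goes at most 50 mm and 8.59 degrees, less where a joint would pass 70% of its speed; a pose out of reach is approached as far as the arm can. A call with a gripper value outside its range is refused whole. The fingers move at their own pace and stop on an object; the grip force is fixed at half the most. Time passes only in rows, so rows that repeat a pose let the fingers close. It gives the time, the measured TCP pose, the force, the opening and the grip force at its end, in the units of the state.
- read_state(): the state, without advancing time (a new reading comes with each control period).
- get_image(name): name is "side" or "top"; returns a dict with "pixels" (400x640x3 uint8, red, green, blue), "mtx" (3x3 intrinsics, pixels), "k1" (the pictures are not rectified: a ray, as slopes to the right and down, at radius r is drawn at 1 + k1 r^2 times it, then the intrinsics apply), "R" (3x3) and "t" (3): a world point X has camera coordinates R X + t. Camera axes: x right, y down, z forward; pixel columns grow to the right and rows downward; lengths in mm; the calibration is good to about 2 mm. A picture is of the moment at which its call begins. There is no depth.
- finish_job(): hands the job in; it is judged then, once.
The state is a dict: "clock": time; "qpos": joint angles; "qd": joint speeds; "tau": joint torques, N m; "eef_pos": TCP position; "tool_rot": TCP orientation; "force": force on the tool from outside, world axes, zero at the start; "torque": the same for the moment, N m; "width": finger opening in mm; "gripper_force": force on a finger pad.
Only numpy, scipy, OpenCV 4.12 (cv2) and the standard library are available. Lean on these libraries where they do the work, as an engineer would, in place of code of your own. Each camera call takes 0.05 s, during which the arm holds its last target. There are 200 camera calls.

## Working session

There is one attempt and no reset: what is moved stays moved. The work goes in short steps, Python scripts to look and compute and a tool call to move; the robot and the scene stay as the last step left them, time stands still between calls to the robot, and variables do not carry over. Pictures are saved under pics/ and viewed, at most 10 in all, crops included, and the job is handed in when it is done.

Besides the shell and the picture viewer there is one more tool, called after "Call:" as name(argument=value, ...), one argument or row to a line, values as JSON. send_rows: Moves the arm, as the interface text tells. Its arguments: {"type":"object","properties":{"series":{"type":"array","items":{"type":"object","properties":{"ax":{"type":"number"},"ay":{"type":"number"},"az":{"type":"number"},"dx":{"type":"number"},"dy":{"type":"number"},"dz":{"type":"number"},"hand":{"type":"number"}}}}},"required":["series"]}

```bash
mkdir -p pics
cat > h.py <<'E'
import numpy as np, cv2
from cell import read_state, get_image, finish_job
def ray(im,u,v):
    K=np.array(im["mtx"]);d=np.array([im["k1"],0,0,0,0],float)
    # distortion model x_d = x(1+k1 r^2)
    p=cv2.undistortPoints(np.array([[[u,v]]],float),K,d)[0,0]
    R=np.array(im["R"]);t=np.array(im["t"])
    return -R.T@t, R.T@np.array([p[0],p[1],1.])
def onz(im,u,v,z):
    c,d=ray(im,u,v); return c+d*(z-c[2])/d[2]
def proj(im,X):
    K=np.array(im["mtx"]);d=np.array([im["k1"],0,0,0,0],float)
    R=np.array(im["R"]);t=np.array(im["t"],float)
    return cv2.projectPoints(np.array(X,float).reshape(-1,3),cv2.Rodrigues(R)[0],t,K,d)[0].reshape(-1,2)
def save(im,n,box=None,s=1):
    p=im["pixels"][:,:,::-1]
    if box: p=p[box[1]:box[3],box[0]:box[2]]
    cv2.imwrite("pics/"+n+".png",cv2.resize(p,None,fx=s,fy=s,interpolation=cv2.INTER_CUBIC))
E
python3 - <<'E'
from h import *
for n in("top","side"):
    im=get_image(n);save(im,n+"0");print(n,np.array(im["mtx"]).round(1).tolist(),im["k1"],ray(im,320,200)[0].round())
    np.save(n+"0.npy",im,allow_pickle=True)
s=read_state();print(s["eef_pos"],s["tool_rot"],s["width"],s["clock"])
E
```

```text
top [[420.4, 0.0, 328.1], [0.0, 420.4, 200.0], [0.0, 0.0, 1.0]] 0.007512324364714902 [374. 124. 991.]
side [[401.9, 0.0, 324.6], [0.0, 401.9, 198.8], [0.0, 0.0, 1.0]] -0.07881062563205611 [304. 831. 527.]
[144.73771783 633.10389508 230.4889837 ] [-3.13989077e+00 -7.51940125e-06  2.91674554e+00] 85.45132943043953 0.1
```

View pics/top0.png

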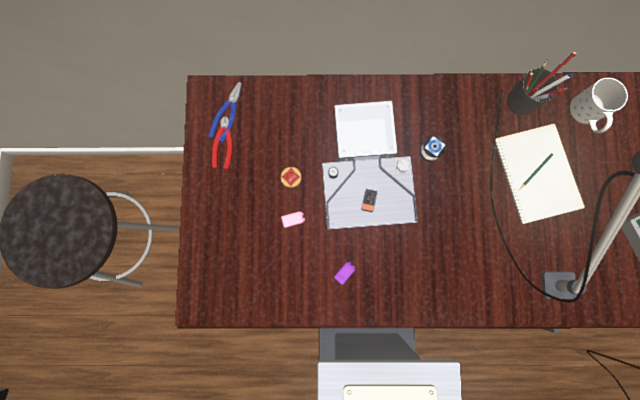

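View pics/side0.png

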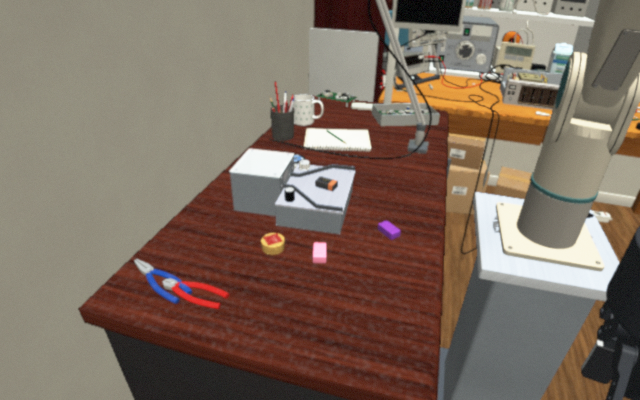

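Top view: the box is at (365,128), the shelf corners are near (323,163), (410,157), (417,222) and (328,228). The orange/black battery is at (370,200) on the shelf. The lookalikes are pink at (292,219) and purple at (345,272), both on the desk, so the orange/black one fits. I'll confirm it with a crop.

Run:
```python
from h import *
im=np.load("top0.npy",allow_pickle=True).item()
save(im,"crop0",(315,92,425,236),4)
for n,uv in dict(fl=(328,228),fr=(417,222)).items(): print(n,onz(im,*uv,60).round(1))
p=im["pixels"];hsv=cv2.cvtColor(p,cv2.COLOR_RGB2HSV)
sub=np.zeros(p.shape[:2],np.uint8);sub[185:215,355:385]=1
org=((hsv[...,0]<20)&(hsv[...,1]>120)&(hsv[...,2]>90)).astype(np.uint8)*sub
dk=((hsv[...,2]<90)|(org>0)).astype(np.uint8)*sub
for n,m in(("org",org),("all",dk)):
    c=max(cv2.findContours(m,0,1)[0],key=cv2.contourArea);r=cv2.minAreaRect(c);b=cv2.boxPoints(r)
    print(n,r,[onz(im,*q,60+18).round(1)[:2].tolist() for q in b], onz(im,*r[0],78).round(1))
```

```text
fl [447.  135.3  60. ]
fr [459.6 -61.8  60. ]
org ((367.32696533203125, 206.86538696289062), (10.394155502319336, 5.099019527435303), 11.309932708740234) [[488.3, 61.3], [499.4, 58.9], [494.8, 36.7], [483.8, 39.1]] [491.5  49.   78. ]
all ((368.4189147949219, 199.9864959716797), (10.357135772705078, 19.234682083129883), 9.462322235107422) [[487.7, 61.3], [529.8, 53.7], [525.9, 31.4], [483.9, 39.0]] [506.7  46.4  78. ]
```

View pics/crop0.png

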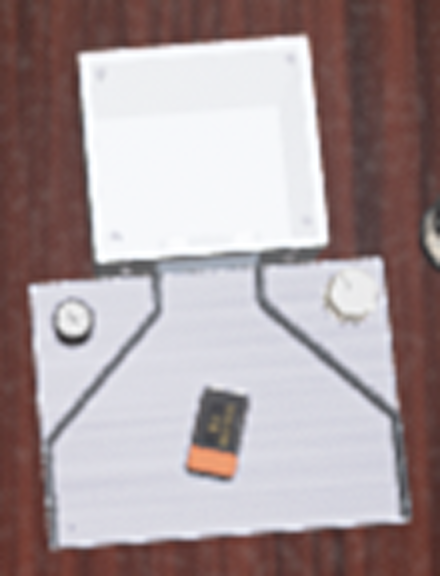

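The crop shows the battery with its orange flat end at (210,462) towards the robot and its black terminal end at (228,391) towards the mouth. The capacitor is at (73,320) and the knob at (352,294). Next I'll fit the box pose from its corners.

```bash
cat >> h.py <<'E'
def fit(A,B):
    A=np.array(A,float);B=np.array(B,float);a=A-A.mean(0);b=B-B.mean(0)
    th=np.arctan2((a[:,0]*b[:,1]-a[:,1]*b[:,0]).sum(),(a*b).sum());c,s=np.cos(th),np.sin(th);R=np.array([[c,-s],[s,c]])
    t=B.mean(0)-R@A.mean(0);return th,t,R,(A@R.T+t-B)
E
python3 - <<'E'
from h import *
im=np.load("top0.npy",allow_pickle=True).item()
f=lambda q,z:onz(im,315+q[0]/4-.4,92+q[1]/4-.4,z)[:2]
sh=[((52,548),(-150,100)),((409,522),(-150,-100)),((30,284),(0,100)),((383,260),(0,-100))]
rf=[((95,264),(0,62)),((328,245),(0,-62)),((79,52),(116,62)),((308,36),(116,-62))]
A=[a for _,a in sh+rf];B=[f(q,60) for q,_ in sh]+[f(q,106) for q,_ in rf]
th,t,R,res=fit(A,B);print("box",th,t.round(1));print(res.round(1).tolist())
bt=[((186,472),(13.5,25)),((233,482),(-13.5,25)),((208,388),(13.5,-21)),((249,394),(-13.5,-21))]
B=[f(q,78) for q,_ in bt]
th2,t2,R2,res=fit([a for _,a in bt],B);print("bat",th2,t2.round(1),res.round(1).tolist())
print("bat in box",(R.T@(t2-t)).round(1),"dir",np.degrees(np.arctan2(*(R.T@R2@[0,-1])[::-1])))
print("cap",(R.T@(f((73,318),86)-t)).round(1),"knob",(R.T@(f((352,293),78)-t)).round(1))
print("side cam verify"); s=np.load("side0.npy",allow_pickle=True).item()
P=lambda x,y,z:proj(s,[*(R@[x,y]+t),z])[0].round(1).tolist()
print(P(-150,100,60),P(-150,-100,60),P(0,62,106),P(116,62,106),proj(s,[*t2,78]).round(1))
E
```

```text
box 0.07170622964597535 [601.9  48.6]
[[-0.5, 1.4], [0.1, -0.4], [-0.7, 0.0], [0.8, 0.6], [2.1, -1.6], [1.2, 0.5], [-1.8, -1.4], [-1.1, 0.8]]
bat 1.3498972034076253 [508.5  43.9] [[1.5, -0.2], [1.2, -1.0], [-0.1, 2.5], [-2.6, -1.4]]
bat in box [-93.5   1.9] dir -16.765051791740515
cap [-26.4  77.5] knob [-22.4 -77.8]
side cam verify
[342.6, 211.9] [355.2, 169.3] [278.7, 176.1] [229.0, 170.2] [[325.6 179.4]]
```

```bash
cat >> h.py <<'E'
from scipy.spatial.transform import Rotation as Ro
TH=0.0717;T0=np.array([601.9,48.6])
def RB():c,s=np.cos(TH),np.sin(TH);return np.array([[c,-s],[s,c]])
def plan(x,y,z,yaw=TH+np.pi,tilt=0):
    s=read_state();R0=Ro.from_euler("xyz",s["tool_rot"]);p=np.array(s["eef_pos"])
    g=np.array([*(RB()@[x,y]+T0),z]);R1=Ro.from_euler("z",yaw)*Ro.from_euler("x",np.pi)*Ro.from_euler("y",tilt)
    print("d cm",(R0.inv().apply(g-p)/10).round(2),"a",(R0.inv()*R1).as_rotvec().round(3),"now box",(RB().T@(p[:2]-T0)).round(1),p[2].round(1),"w",round(s["width"],1),"t",s["clock"],"F",np.round(s["force"],1))
E
python3 -c "
from h import *
plan(-148,5,150)"
```

```text
d cm [-43.3  -50.62   8.13] a [-0.002 -0.    -0.297] now box [-414.1  615.8] 230.5 w 85.5 t 0.1 F [-0.3  0.2 -0.1]
```

Call:
send_rows(
  series=[
    {"dx": -43.3,"dy": -50.6,"dz": 5,"az": -0.297,"hand": 1},
    {"dx": -43.3,"dy": -50.6,"dz": 5,"az": -0.297,"hand": 1},
    {"dx": -43.3,"dy": -50.6,"dz": 5,"az": -0.297,"hand": 1},
    {"dx": -43.3,"dy": -50.6,"dz": 5,"az": -0.297,"hand": 1},
    {"dx": -43.3,"dy": -50.6,"dz": 5,"az": -0.297,"hand": 1},
    {"dx": -43.3,"dy": -50.6,"dz": 5,"az": -0.297,"hand": 1},
    {"dx": -43.3,"dy": -50.6,"dz": 5,"az": -0.297,"hand": 1},
    {"dx": -43.3,"dy": -50.6,"dz": 5,"az": -0.297,"hand": 1},
    {"dx": -43.3,"dy": -50.6,"dz": 5,"az": -0.297,"hand": 1},
    {"dx": -43.3,"dy": -50.6,"dz": 5,"az": -0.297,"hand": 1},
  ],
)

```text
invalid input at $.series[0]: expected keys ax, ay, az, dx, dy, dz, hand
```

```bash
python3 -c "
from h import *
plan(-148,5,150);print(np.round(read_state()['qpos'],2))"
```

```text
d cm [-43.3  -50.62   8.13] a [-0.002 -0.    -0.297] now box [-414.1  615.8] 230.5 w 85.5 t 0.1 F [-0.3  0.2 -0.1]
[-1.41  0.63  0.04  1.52 -0.03  1.   -0.02]
```

Call:
send_rows(
  series=[
    {"ax": 0,"ay": 0,"az": -0.297,"dx": -43.3,"dy": -50.6,"dz": 5,"hand": 1},
    {"ax": 0,"ay": 0,"az": -0.297,"dx": -43.3,"dy": -50.6,"dz": 5,"hand": 1},
    {"ax": 0,"ay": 0,"az": -0.297,"dx": -43.3,"dy": -50.6,"dz": 5,"hand": 1},
    {"ax": 0,"ay": 0,"az": -0.297,"dx": -43.3,"dy": -50.6,"dz": 5,"hand": 1},
    {"ax": 0,"ay": 0,"az": -0.297,"dx": -43.3,"dy": -50.6,"dz": 5,"hand": 1},
    {"ax": 0,"ay": 0,"az": -0.297,"dx": -43.3,"dy": -50.6,"dz": 5,"hand": 1},
    {"ax": 0,"ay": 0,"az": -0.297,"dx": -43.3,"dy": -50.6,"dz": 5,"hand": 1},
    {"ax": 0,"ay": 0,"az": -0.297,"dx": -43.3,"dy": -50.6,"dz": 5,"hand": 1},
    {"ax": 0,"ay": 0,"az": -0.297,"dx": -43.3,"dy": -50.6,"dz": 5,"hand": 1},
    {"ax": 0,"ay": 0,"az": -0.297,"dx": -43.3,"dy": -50.6,"dz": 5,"hand": 1},
  ],
)

```text
clock: 1.1
eef_pos: [376.9, 190.3, 193.7]
tool_rot: [3.142, 0.0, -3.069]
force: [0.3, 1.4, 1.3]
width: 0.5
gripper_force: 0.0
```

```bash
python3 -c "
from h import *
plan(-148,5,150);print(np.round(read_state()['qpos'],2))"
```

```text
d cm [ -6.61 -15.25   4.37] a [0.    0.    0.001] now box [-214.3  157.4] 193.7 w 0.5 t 1.1 F [0.3 1.4 1.3]
[-0.51  0.37 -0.03  2.16  0.02  0.61  1.09]
```

Call:
send_rows(
  series=[
    {"ax": 0,"ay": 0,"az": 0,"dx": -6.6,"dy": -15.2,"dz": 4.4,"hand": 1},
    {"ax": 0,"ay": 0,"az": 0,"dx": -6.6,"dy": -15.2,"dz": 4.4,"hand": 1},
    {"ax": 0,"ay": 0,"az": 0,"dx": -6.6,"dy": -15.2,"dz": 4.4,"hand": 1},
    {"ax": 0,"ay": 0,"az": 0,"dx": -6.6,"dy": -15.2,"dz": 4.4,"hand": 1},
    {"ax": 0,"ay": 0,"az": 0,"dx": -6.6,"dy": -15.2,"dz": 4.4,"hand": 1},
    {"ax": 0,"ay": 0,"az": 0,"dx": -6.6,"dy": -15.2,"dz": 4.4,"hand": 1},
  ],
)

```text
clock: 1.7
eef_pos: [452.7, 45.5, 149.6]
tool_rot: [3.141, -0.001, -3.07]
force: [-0.0, 0.6, 1.0]
width: -0.1
gripper_force: 0.0
```

```bash
python3 -c "
from h import *
im=get_image('top');save(im,'t1',(290,92,450,262),3.5)
im=get_image('side');save(im,'s1',(210,80,410,260),3)
plan(-148,5,66);print(np.round(read_state()['qpos'],2))"
```

```text
d cm [-0.1 -0.4  8.4] a [ 0.001 -0.     0.003] now box [-149.     8.9] 150.0 w -0.0 t 1.8 F [ 0.2 -0.3 -0.6]
[-0.14  0.49 -0.03  2.13  0.03  0.53  1.45]
```

View pics/s1.png

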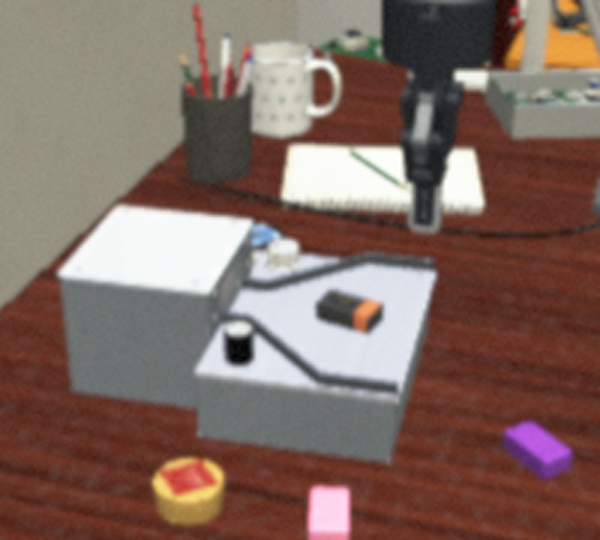

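The side crop shows the shut fingertips at (424,230), above the shelf's front edge. The battery is ahead at (350,310) and untouched. I'll lower behind it, then push slowly.

Call:
send_rows(
  series=[
    {"ax": 0,"ay": 0,"az": 0,"dx": 0,"dy": -0.4,"dz": 3,"hand": 1},
    {"ax": 0,"ay": 0,"az": 0,"dx": 0,"dy": -0.4,"dz": 6,"hand": 1},
    {"ax": 0,"ay": 0,"az": 0,"dx": 0,"dy": -0.4,"dz": 8,"hand": 1},
    {"ax": 0,"ay": 0,"az": 0,"dx": 0,"dy": -0.4,"dz": 8.4,"hand": 1},
    {"ax": 0,"ay": 0,"az": 0,"dx": 0,"dy": -0.4,"dz": 8.4,"hand": 1},
  ],
)

```text
clock: 2.3
eef_pos: [453.0, 42.5, 65.9]
tool_rot: [3.141, -0.001, -3.067]
force: [-0.0, 0.4, -0.4]
width: -0.2
gripper_force: 0.0
```

Call:
send_rows(
  series=[
    {"ax": 0,"ay": 0,"az": 0,"dx": -0.5,"dy": 0,"dz": 0,"hand": 1},
    {"ax": 0,"ay": 0,"az": 0,"dx": -1,"dy": 0,"dz": 0,"hand": 1},
    {"ax": 0,"ay": 0,"az": 0,"dx": -1.5,"dy": 0,"dz": 0,"hand": 1},
    {"ax": 0,"ay": 0,"az": 0,"dx": -2,"dy": 0,"dz": 0,"hand": 1},
    {"ax": 0,"ay": 0,"az": 0,"dx": -2.5,"dy": 0,"dz": 0,"hand": 1},
    {"ax": 0,"ay": 0,"az": 0,"dx": -3,"dy": 0,"dz": 0,"hand": 1},
    {"ax": 0,"ay": 0,"az": 0,"dx": -3.5,"dy": 0,"dz": 0,"hand": 1},
    {"ax": 0,"ay": 0,"az": 0,"dx": -4,"dy": 0,"dz": 0,"hand": 1},
    {"ax": 0,"ay": 0,"az": 0,"dx": -4.5,"dy": 0,"dz": 0,"hand": 1},
    {"ax": 0,"ay": 0,"az": 0,"dx": -5,"dy": 0,"dz": 0,"hand": 1},
  ],
)

```text
clock: 3.3
eef_pos: [503.8, 44.9, 65.8]
tool_rot: [3.142, -0.0, -3.069]
force: [-1.1, 0.4, 0.3]
width: -0.2
gripper_force: 0.1
```

```bash
python3 -c "
from h import *
im=get_image('side');save(im,'s2',(260,130,370,230),6)
plan(-70,4,66)"
```

```text
d cm [-2.69  0.05 -0.01] a [0.    0.002 0.001] now box [-96.9   3.5] 65.9 w 0.1 t 3.35 F [ 0.8 -0.6  0.2]
```

View pics/s2.png

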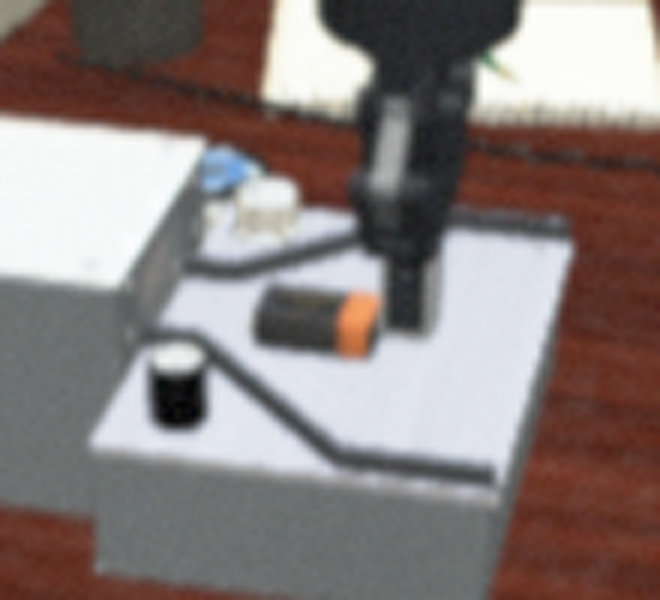

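The battery is now square to the finger: orange end at (357,325), nose at (258,318), heading for the channel. I'll check its lateral offset from the near bottom edge.

```bash
python3 -c "
from h import *
im=get_image('side')
for n,q,z in (('nose bot',(255,345),60),('rear bot',(338,358),60),('railL end inner',(140,335),70),('railL corner',(195,335),70),('railR corner',(240,266),70),('topfar nose',(262,287),78),('topfar rear',(380,292),78)):
  print(n,(RB().T@(onz(im,260+q[0]/6,130+q[1]/6,z)[:2]-T0)).round(1))
"
```

```text
nose bot [-43.2  20.8]
rear bot [-76.4  22.8]
railL end inner [-3.2 40.7]
railL corner [-23.5  35.7]
railR corner [-26.2 -22.1]
topfar nose [-42.5   6.9]
topfar rear [-87.6  -0.3]
```

Call:
send_rows(
  series=[
    {"ax": 0,"ay": 0,"az": 0,"dx": -0.5,"dy": 0,"dz": 0,"hand": 1},
    {"ax": 0,"ay": 0,"az": 0,"dx": -1,"dy": -0.1,"dz": 0,"hand": 1},
    {"ax": 0,"ay": 0,"az": 0,"dx": -1.5,"dy": -0.1,"dz": 0,"hand": 1},
    {"ax": 0,"ay": 0,"az": 0,"dx": -2,"dy": -0.2,"dz": 0,"hand": 1},
    {"ax": 0,"ay": 0,"az": 0,"dx": -2.5,"dy": -0.2,"dz": 0,"hand": 1},
    {"ax": 0,"ay": 0,"az": 0,"dx": -3,"dy": -0.3,"dz": 0,"hand": 1},
    {"ax": 0,"ay": 0,"az": 0,"dx": -3.5,"dy": -0.3,"dz": 0,"hand": 1},
    {"ax": 0,"ay": 0,"az": 0,"dx": -4,"dy": -0.3,"dz": 0,"hand": 1},
    {"ax": 0,"ay": 0,"az": 0,"dx": -4.5,"dy": -0.3,"dz": 0,"hand": 1},
    {"ax": 0,"ay": 0,"az": 0,"dx": -5,"dy": -0.3,"dz": 0,"hand": 1},
  ],
)

```text
clock: 4.4
eef_pos: [553.8, 45.5, 65.9]
tool_rot: [3.142, -0.0, -3.069]
force: [-1.1, -0.3, 0.6]
width: 0.1
gripper_force: 0.3
```

```bash
python3 -c "
from h import *
im=get_image('side');save(im,'s3',(260,130,370,230),6)
plan(-14,0,66)"
```

```text
d cm [-3.3  -0.05 -0.  ] a [0.    0.001 0.001] now box [-47.    0.5] 65.9 w -0.3 t 4.45 F [ 0.9 -0.8 -0.4]
```

View pics/s3.png

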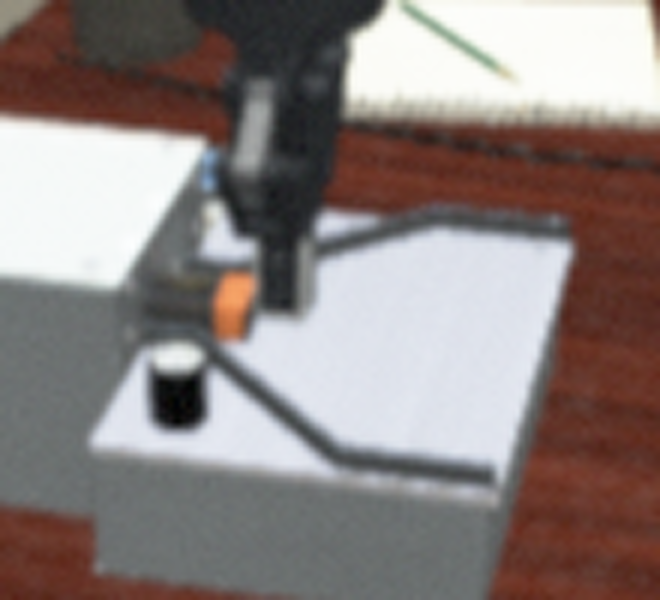

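The nose is in the mouth, with the orange end at (232,305) and the finger centred in the channel. I'll keep pushing, watching the force.

Call:
send_rows(
  series=[
    {"ax": 0,"ay": 0,"az": 0,"dx": -0.4,"dy": 0,"dz": 0,"hand": 1},
    {"ax": 0,"ay": 0,"az": 0,"dx": -0.8,"dy": 0,"dz": 0,"hand": 1},
    {"ax": 0,"ay": 0,"az": 0,"dx": -1.2,"dy": 0,"dz": 0,"hand": 1},
    {"ax": 0,"ay": 0,"az": 0,"dx": -1.6,"dy": 0,"dz": 0,"hand": 1},
    {"ax": 0,"ay": 0,"az": 0,"dx": -2,"dy": 0,"dz": 0,"hand": 1},
    {"ax": 0,"ay": 0,"az": 0,"dx": -2.2,"dy": 0,"dz": 0,"hand": 1},
  ],
)

```text
clock: 5.05
eef_pos: [576.2, 47.1, 65.9]
tool_rot: [3.142, 0.001, -3.069]
force: [0.2, 0.4, 0.4]
width: 0.1
gripper_force: 0.0
```

Call:
send_rows(
  series=[
    {"ax": 0,"ay": 0,"az": 0,"dx": -0.3,"dy": 0,"dz": 0,"hand": 1},
    {"ax": 0,"ay": 0,"az": 0,"dx": -0.6,"dy": 0,"dz": 0,"hand": 1},
    {"ax": 0,"ay": 0,"az": 0,"dx": -0.9,"dy": 0,"dz": 0,"hand": 1},
    {"ax": 0,"ay": 0,"az": 0,"dx": -0.9,"dy": 0,"dz": 0,"hand": 1},
  ],
)

```text
clock: 5.45
eef_pos: [585.0, 47.8, 65.9]
tool_rot: [3.142, 0.001, -3.069]
force: [-0.4, 0.6, -0.5]
width: 0.1
gripper_force: 0.0
```

```bash
python3 -c "
from h import *
im=get_image('side');im2=get_image('top')
a=im['pixels'][130:230,260:370];b=im2['pixels'][95:215,320:420]
r=lambda p:cv2.resize(p[:,:,::-1],(400,400*p.shape[0]//p.shape[1]),interpolation=2)
a,b=r(a),r(b);h=max(len(a),len(b));c=np.zeros((h,800,3),np.uint8);c[:len(a),:400]=a;c[:len(b),400:]=b
cv2.imwrite('pics/s4.png',c)
plan(-14,0,66)"
```

```text
d cm [-0.36 -0.04 -0.02] a [ 0. -0.  0.] now box [-17.6   0.4] 65.8 w -0.2 t 5.55 F [ 0.1  0.3 -0.4]
```

View pics/s4.png

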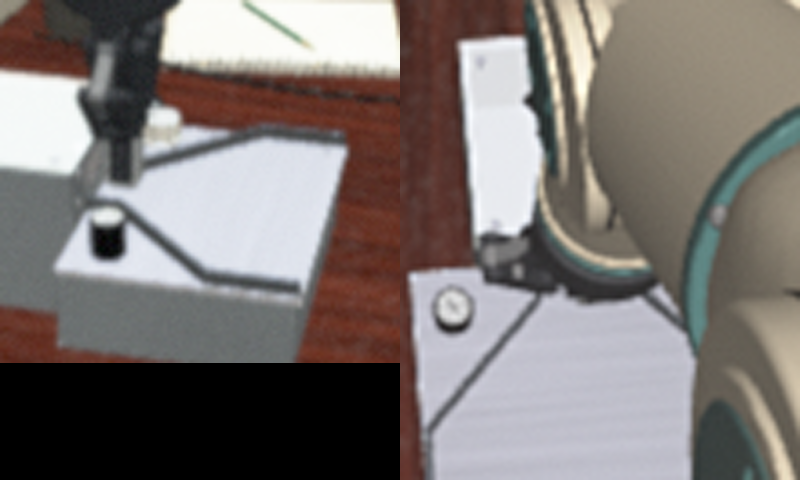

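The side view shows the finger at the mouth (122,165) with no orange left in front of it, so the battery looks to have tipped in. I'll draw back, rise and check.

Call:
send_rows(
  series=[
    {"ax": 0,"ay": 0,"az": 0,"dx": 2,"dy": 0,"dz": 0,"hand": 1},
    {"ax": 0,"ay": 0,"az": 0,"dx": 5,"dy": 0,"dz": 0,"hand": 1},
    {"ax": 0,"ay": 0,"az": 0,"dx": 9,"dy": 0,"dz": 0,"hand": 1},
    {"ax": 0,"ay": 0,"az": 0,"dx": 12,"dy": 0,"dz": -3,"hand": 1},
    {"ax": 0,"ay": 0,"az": 0,"dx": 14,"dy": 6,"dz": -8,"hand": 1},
    {"ax": 0,"ay": 0,"az": 0,"dx": 14,"dy": 11,"dz": -12,"hand": 1},
    {"ax": 0,"ay": 0,"az": 0,"dx": 14,"dy": 16,"dz": -12,"hand": 1},
    {"ax": 0,"ay": 0,"az": 0,"dx": 14,"dy": 20,"dz": -12,"hand": 1},
    {"ax": 0,"ay": 0,"az": 0,"dx": 14,"dy": 24,"dz": -12,"hand": 1},
    {"ax": 0,"ay": 0,"az": 0,"dx": 14,"dy": 24,"dz": -12,"hand": 1},
  ],
)

```text
clock: 6.55
eef_pos: [426.2, 283.6, 186.8]
tool_rot: [3.137, 0.002, -3.062]
force: [-0.2, 0.1, -0.6]
width: 0.0
gripper_force: 0.0
```

```bash
python3 -c "
from h import *
im=get_image('side');im2=get_image('top')
a=im['pixels'][130:230,260:370];b=im2['pixels'][95:215,320:420]
r=lambda p:cv2.resize(p[:,:,::-1],(400,400*p.shape[0]//p.shape[1]),interpolation=2)
a,b=r(a),r(b);h=max(len(a),len(b));c=np.zeros((h,800,3),np.uint8);c[:len(a),:400]=a;c[:len(b),400:]=b
cv2.imwrite('pics/s5.png',c)
plan(-14,0,66)"
```

```text
d cm [-14.26 -24.57  11.97] a [0.002 0.001 0.007] now box [-158.4  244.4] 186.2 w 0.2 t 6.65 F [ 0.8 -0.5  0. ]
```

View pics/s5.png

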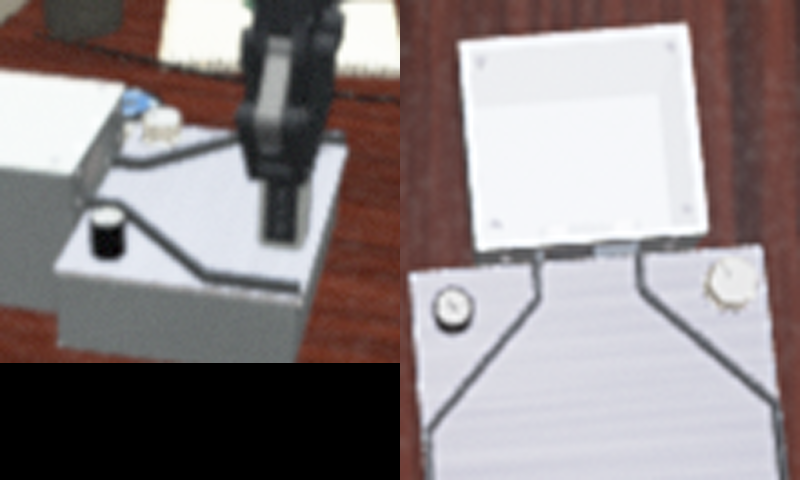

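The shelf is clear, and the capacitor at (453,308) and knob at (733,282) haven't moved. The strip at the mouth is darker on its left half than before, (540–595,250), so I'll compare before and after enlarged.

```bash
python3 -c "
from h import *
t0=np.load('top0.npy',allow_pickle=True).item()['pixels'];s0=np.load('side0.npy',allow_pickle=True).item()['pixels']
t=np.mean([get_image('top')['pixels'].astype(float) for _ in range(6)],0).astype(np.uint8);s=np.mean([get_image('side')['pixels'].astype(float) for _ in range(6)],0).astype(np.uint8)
r=lambda p,w=400,h=290:cv2.resize(p[:,:,::-1],(w,h),interpolation=2)
st=lambda p:np.clip((p.astype(float)-215)*6,0,255).astype(np.uint8)
m=lambda p:p[147:163,335:403]; f=lambda p:p[160:192,270:318]; g=lambda p:st(p[98:160,332:402])
row=lambda F,h:np.hstack([r(F(t0 if F in(m,g) else s0),400,h),r(F(t if F in(m,g) else s),400,h)])
cv2.imwrite('pics/s6.png',np.vstack([row(m,100),row(g,280),row(f,215)]))
"
```

```text
(no output)
```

View pics/s6.png

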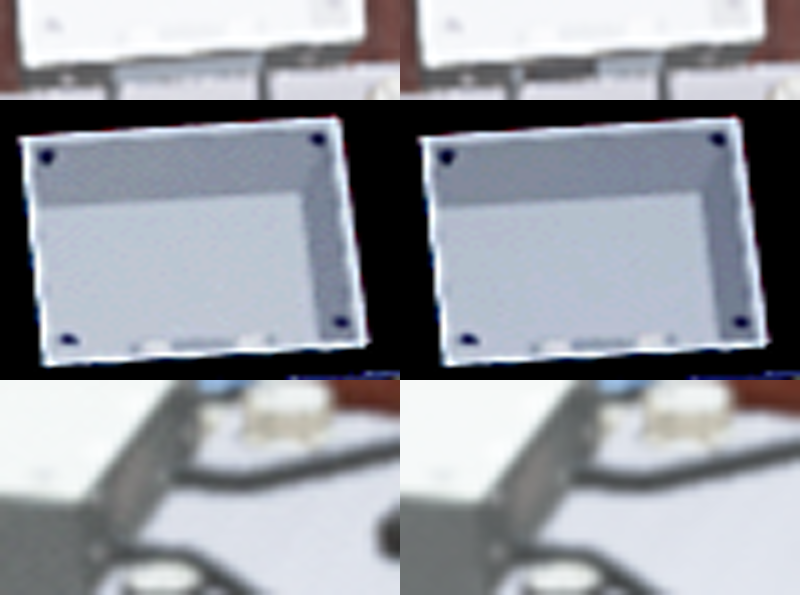

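The interior is visible through the roof and the battery isn't on the floor I can see. The front 26 mm of floor is hidden from the top camera. The dark patch at the mouth, about 28 mm wide, could be the battery or just a shadow or reflection of the arm. I'll move the arm well clear and compare pixels.

Call:
send_rows(
  series=[
    {"ax": 0,"ay": 0,"az": 0,"dx": 20,"dy": 33,"dz": -5,"hand": 1},
    {"ax": 0,"ay": 0,"az": 0,"dx": 20,"dy": 33,"dz": -5,"hand": 1},
    {"ax": 0,"ay": 0,"az": 0,"dx": 20,"dy": 33,"dz": -5,"hand": 1},
    {"ax": 0,"ay": 0,"az": 0,"dx": 20,"dy": 33,"dz": -5,"hand": 1},
    {"ax": 0,"ay": 0,"az": 0,"dx": 20,"dy": 33,"dz": -5,"hand": 1},
    {"ax": 0,"ay": 0,"az": 0,"dx": 20,"dy": 33,"dz": -5,"hand": 1},
    {"ax": 0,"ay": 0,"az": 0,"dx": 20,"dy": 33,"dz": -5,"hand": 1},
    {"ax": 0,"ay": 0,"az": 0,"dx": 20,"dy": 33,"dz": -5,"hand": 1},
    {"ax": 0,"ay": 0,"az": 0,"dx": 20,"dy": 33,"dz": -5,"hand": 1},
    {"ax": 0,"ay": 0,"az": 0,"dx": 20,"dy": 33,"dz": -5,"hand": 1},
  ],
)

```text
clock: 8.25
eef_pos: [203.4, 591.9, 235.4]
tool_rot: [-3.141, -0.0, -3.067]
force: [0.7, -0.9, 0.1]
width: -0.2
gripper_force: 0.0
```

```bash
python3 -c "
from h import *
t0=np.load('top0.npy',allow_pickle=True).item();s0=np.load('side0.npy',allow_pickle=True).item()
A=lambda n:np.mean([get_image(n)['pixels'].astype(float) for _ in range(5)],0)
t=A('top');s=A('side');np.save('t7.npy',t);np.save('s7.npy',s)
for y in range(155,162): print(y,t0['pixels'][y,350:384:2].mean(1).astype(int),t[y,350:384:2].mean(1).astype(int))
print('rgb dark',t[157:160,358].astype(int).tolist(),t0['pixels'][157:160,358].tolist())
P=lambda im,x,y,z:proj(im,[*(RB()@[x,y]+T0),z])[0].round(1).tolist()
for q in ((0,29,60),(0,-29,60),(0,29,93),(0,-29,93),(0,0,106)):print(q,P(t0,*q),P(s0,*q))
d=np.abs(s-s0['pixels']).mean(2);ys,xs=np.where(d[140:235,225:360]>25);print('side diff',len(xs),xs.min()+225,xs.max()+225,ys.min()+140,ys.max()+140)
d=np.abs(t-t0['pixels']).mean(2)[98:164,332:402];print('top max diff roof',np.argwhere(d>25)[:40].tolist())
print(read_state()['eef_pos'],read_state()['clock'])
"
```

```text
155 [255 255 252 241 229 221 221 222 219 178 154 130 124 130 151 109 100] [254 255 252 242 232 224 225 227 222 182 155 130 124 129 150 109 101]
156 [225 224 204 171 139 126 129 131 142 146 147 152 156 160 167  98  98] [226 223 206 173 139 118 110 113 114 123 147 152 157 159 167  99  98]
157 [103 106 129 149 148 155 160 160 164 171 172 172 174 172 165 104 105] [103 106 129 111 102 102  98  96  90 129 173 173 175 173 165 104 105]
158 [ 94  96 142 173 171 171 172 175 175 172 175 167 175 168 163 130 178] [ 95  96 143 102  87  90  89  92  92 131 175 167 175 169 161 130 177]
159 [ 99  98 142 176 172 174 167 180 195 192 208 194 201 196 172 144 222] [100  98 143 105  94 102 105 125 146 168 210 193 201 195 173 143 222]
160 [117 117 127 205 201 200 196 204 215 211 225 220 221 220 182 146 225] [118 117 127 172 179 182 182 190 203 209 226 219 221 221 184 147 224]
161 [188 169 123 224 221 222 221 220 219 221 220 223 222 223 187 140 223] [188 169 124 219 224 224 223 222 222 222 221 222 222 224 187 139 223]
rgb dark [[102, 101, 103], [86, 87, 90], [92, 92, 98]] [[143, 146, 155], [162, 170, 183], [163, 171, 184]]
(0, 29, 60) [353.3, 160.6] [283.5, 187.0]
(0, -29, 60) [378.8, 158.6] [290.3, 175.4]
(0, 29, 93) [354.0, 157.0] [283.1, 174.4]
(0, -29, 93) [380.5, 155.0] [290.0, 163.3]
(0, 0, 106) [367.7, 154.5] [286.5, 163.7]
side diff 278 314 338 176 191
top max diff roof [[58, 34], [58, 35], [59, 24], [59, 25], [59, 26], [59, 27], [59, 28], [59, 29], [59, 30], [59, 31], [59, 32], [59, 33], [59, 34], [59, 35], [59, 36], [60, 24], [60, 25], [60, 26], [60, 27], [60, 28], [60, 29], [60, 30], [60, 31], [60, 32], [60, 33], [60, 34], [60, 35], [60, 36], [61, 24], [61, 25], [61, 26], [61, 27], [61, 28], [61, 29], [61, 30], [61, 31], [61, 32], [61, 33], [61, 34], [61, 35]]
[204.58197423 591.435149   235.99749972] 8.75
```

```bash
python3 -c "
from h import *
t0=np.load('top0.npy',allow_pickle=True).item();s0=np.load('side0.npy',allow_pickle=True).item()
t=np.load('t7.npy');s=np.load('s7.npy')
P=lambda im,x,y,z:proj(im,[*(RB()@[x,y]+T0),z])[0].round(1).tolist()
print('standing end face',[P(t0,x,y,54) for x in(1,19) for y in(20,-7)])
print('shelf end',P(t0,0,20,60),P(t0,0,-7,60),'flap edge',P(t0,6,20,62.5),P(t0,6,-7,62.5),'wall low edge',P(t0,0,20,93),P(t0,0,-7,93))
a=s[160:192,278:296].mean(2);b=cv2.GaussianBlur(s0['pixels'].astype(np.float32),(3,3),0)[160:192,278:296].mean(2)
c=cv2.GaussianBlur(s.astype(np.float32),(3,3),0)[160:192,278:296].mean(2)
print('side mouth max diff',np.abs(c-b).max());print((c-b).round().astype(int)[::2])
print(t[154:162,354:376].astype(int)[:,::3].tolist()[2:5])
"
```

```text
standing end face [[357.1, 160.5], [368.9, 159.6], [356.4, 152.8], [368.2, 151.9]]
shelf end [357.3, 160.3] [369.2, 159.4] flap edge [357.1, 157.4] [369.0, 156.5] wall low edge [358.1, 156.7] [370.4, 155.8]
side mouth max diff 9.195831
[[3 3 4 4 4 3 3 3 3 3 4 6 8 8 7 6 8 8]
 [3 3 3 4 3 3 3 3 2 4 6 7 6 6 6 6 6 6]
 [4 4 3 4 4 3 3 3 4 6 7 7 7 7 6 6 8 9]
 [4 4 3 3 3 3 4 5 7 7 6 5 5 6 7 8 9 9]
 [3 3 3 3 3 4 5 7 7 7 7 6 5 5 6 7 8 8]
 [3 3 2 2 3 6 7 6 5 6 6 6 4 5 6 8 8 8]
 [4 4 4 4 6 7 7 6 6 7 6 5 5 6 6 6 7 8]
 [4 4 5 7 8 7 6 6 7 7 7 6 4 4 3 3 4 4]
 [6 7 7 7 6 6 6 7 8 8 8 8 7 6 6 7 7 6]
 [7 6 6 6 6 6 6 6 7 7 7 8 8 7 7 7 8 8]
 [7 5 5 5 6 6 6 6 6 7 8 8 7 7 7 7 7 7]
 [5 4 5 6 7 6 6 6 7 8 8 7 7 7 7 7 7 7]
 [5 5 5 5 5 5 5 5 6 7 8 8 8 9 9 8 8 8]
 [4 5 6 6 5 4 4 5 5 5 6 6 6 6 6 7 7 8]
 [6 7 6 6 5 5 6 8 8 7 7 7 7 7 7 7 5 5]
 [7 6 6 6 7 8 8 9 8 7 7 7 7 7 7 7 6 5]]
[[[204, 206, 207], [159, 159, 158], [119, 117, 119], [110, 110, 113], [114, 113, 115], [141, 145, 154], [146, 150, 160], [152, 158, 168]], [[126, 128, 133], [108, 104, 104], [102, 100, 104], [96, 95, 99], [89, 89, 93], [162, 170, 183], [163, 172, 185], [163, 171, 184]], [[137, 142, 151], [87, 82, 84], [88, 88, 93], [89, 89, 94], [90, 90, 95], [165, 173, 186], [158, 166, 178], [162, 167, 177]]]
```

The patch matches the battery's dark end face standing on the box floor just behind the sill: predicted columns 357–369, seen 356–369. Apart from a uniform brightness offset, the side view of the mouth is unchanged, so the flap is shut and nothing is on the sill. I'm handing in.

```bash
python3 -c "
from h import *
print(finish_job())"
```

```text
the job is handed in; nothing more can be done
None
```

I pushed the battery through the flap into the collection box and drew the arm clear, then handed the job in at about 9 s of the 43 s allowed. The images indicate the battery is standing on end just behind the sill and the flap is shut, though neither shows directly. The capacitor and knob stayed put, and the arm went nowhere near the reel or tin.

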